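# Jack up the circulator's front and hold it

### The job

Slide the vise jaw fully open by its knob, lift the red lever jack out of the vise and stand it on the worktop with its saddle squarely under the lift point marked by the red dot on the circulator's yellow tongue. Then press the jack's orange handle paddle well down, so that the circulator's front feet stand about 12 mm or more clear of the worktop, and finish while still holding the handle down: the jack alone must carry the circulator's front, your hand only on the handle. Leave the other things on the bench where they are.

Things in the scene. Friction and masses are not known exactly. Their poses are not given: they have to be found in the camera images.
- vise: grey and blue vise fixed to the worktop; origin on the worktop under the clamped jack's pivot; the jack lies along its x axis (saddle to +x), the jaw opens along +y; yaw varies. Bed 10 mm thick, x -95 to +65 mm; fixed jaw at y -30 to -48 mm, 28 mm tall; 22 mm tall end stop at y = 125 mm
- vise_jaw (a joint): sliding jaw of the vise, m: 0 shut on the jack, 0.040 fully open; stays where it is left, friction about 2 N. Shut, its lip (32 mm above the worktop) reaches over the jack's foot plate and traps it
- jaw_knob (a point): on the axis of the jaw's upright black round knob (16 mm diameter, 31 to 71 mm above the worktop), at 55 mm height; it stands at x = 30, y = 61 mm of the vise frame with the jaw shut and moves with the jaw; the jack's grip block lies 37 mm from it on the -y side, nothing within 50 mm along the vise's x
- jack_grip (a point): centre of the black grip block of the red lever jack (loose, 0.5 to 0.8 kg, balances within 10 mm). Block 40 (x) x 30 (y) x 26 mm; point 72 mm above the jack's underside, so z = 82 mm in the vise, 72 mm on the worktop. x to the saddle end, y across (grip across y); cheeks below also 30 mm wide. Foot plate x -85 to +60, 56 wide, 8 mm thick
- jack_lever (a joint): lever of the jack, rad: 0 at rest (handle up, saddle down, light return spring), 0.5 handle fully down. Pivot 50 mm above the underside, below the grip block. Does not latch: let go and it returns. Takes 4 to 8 N at the paddle under load. Saddle meets the lift point near 0.14; feet about 12 mm clear at 0.38, 18 mm at 0.48
- saddle (a point): centre of the jack's black round rubber saddle (ball of 11 mm radius) at the lever's front end; at rest 77 mm ahead (+x) of jack_grip and 28 mm above the jack's underside (ball top 39 mm); it rises with the handle going down
- paddle (a point): centre of the top face of the orange handle paddle (36 mm along x, 32 mm across) at the lever's rear end, 114 mm behind (-x) jack_grip; at rest 88 mm above the jack's underside, sloping 16 degrees; it swings on an arc of 120 mm radius about the pivot to about 29 mm height at 0.5 rad
- circulator_mount: steel hinge plate of the circulator, fixed to the worktop; origin on the worktop right under the lift point; its x axis points from the tongue's tip to the circulator, so the jack must point along it (same yaw). Its place and yaw differ from start to start
- circulator: small white bench unit with blue band, case 112 x 120 mm, 14 to 108 mm tall, black strap handle on top to 128 mm; it tilts about a hinge at its rear, 45 mm above the worktop and 160 mm behind the lift point. Origin at rest on the worktop under the lift point, x to the rear. Front face 45 mm behind the lift point. Rests on two rubber front feet; 4 to 8 N lift it at the lift point
- lift_point (a point): centre of the underside of the yellow lift tongue, straight below the red dot (30 mm) on the tongue's top; 50 mm above the worktop at rest. The tongue is 44 mm wide, 9 mm thick and reaches 20 mm farther to the front than this point; free space under it
- front_foot (a point): point midway between the undersides of the two rubber front feet; z = 0 at rest
- sample_jar: wide jar of green fuel with a white cap, 111 mm across, 147 tall, standing at the left; leave it alone (origin under its centre)
- spanner: steel open-end spanner lying at the near left, 147 x 27 x 8 mm; leave it alone (origin under its centre)
- fuse_box: small white-and-blue carton, 36 x 62 x 22 mm, near the front edge; leave it alone (origin under its centre)
- beaker: 50 mm wide, 59 mm tall beaker at the back right; leave it alone (origin under its centre)

How it is judged:
By the outcome, as a careful person would: the job done as asked, in the order asked, and still so for the second after the job is handed in, while the arm keeps its last pose, push and grip.
It also fails if it takes over 54 s, if anything falls off the work surface, if the arm or the gripper's body presses on something with over 40 N, if the wrist force passes 120 N, or if a joint passes its speed limit or range.

### The arm

A 6-joint arm with a two-finger parallel gripper is mounted at the origin on a cart in front of the work surface, level with it; the furniture and walls round the work are solid. World frame = base frame: x ahead of the robot, y to its left, z up, the work surface at z = 0. Lengths are in m, angles in rad, forces in N, time in s.
With the tool pointing down it reaches from about 0.375 to 0.75 m from the base axis. Payload 9 kg.
Tool frame: the origin (TCP) lies at the very end of the fingers, on their centre line; the grasp point (between the pads) lies 19 mm behind it; z points along the fingers, y is the line along which they close (so a half turn about z gives the same grasp; the last joint's range is limited). The gripper opens to 85 mm and grips with 20 to 120 N. Pads are 22 mm wide; open, the fingers measure 114 mm over their backs; the gripper's body (76 mm by 85 mm) begins 54 mm behind the grasp point. The pads swing forward as they close: fully open they stand 13 mm farther back than shut.
Start: joints at [0.914, 0.104, 0.097, 1.564, 0, 1.353], TCP at [0.255, 0.543, 0.231] pointing down, gripper open.
Joint ranges: [-2.99, 2.99], [-0.84, 1.86], [-1.1, 1.16], [-1.84, 2.11], [-1.51, 1.56], [-3.14, 3.14]. Speed limits (rad/s): [2.22, 2.22, 2.57, 3.14, 3.14, 3.14].

### API

Orientations are given as a rotation vector (axis times angle).
In Python, from bench import * gives the robot as it stands. The module is installed in compiled form; this text tells all that it offers.
- The arm moves only by the tool drive_tool, never from a script. Its arguments are lists of equal length, an entry for each row: "delta_pos": the shift along the tool's x, y, z in mm, a list of three; "roll": the turn about the tool's z in rad. A call has 1 to 12 rows; each row shifts and turns the commanded pose from where the row before left it, along the tool's axes as they then stand; what a row does not reach is not made up. A row lasts 1/12 s, in which the tool goes at most 41.7 mm and 7.16 degrees, less where a joint would pass 70% of its speed; a pose out of reach is approached as far as the arm can. A call with a gripper value outside its range is refused whole. "hand" is the closure, from 0 (fully open) to 1 (shut), set as the call begins (left out, the last holds). The fingers move at their own pace and stop on an object; "force" is the grip in N (left out, the last holds). Time passes only in rows, so rows that do not move let the fingers close. It gives the time, the measured TCP pose, the force, the opening and the grip force at its end, in the units of the state.
- get_obs(): the state, without advancing time (a new reading comes with each control period).
- capture(name): name is "side" or "top"; returns a dict with "pixels" (480x640x3 uint8, red, green, blue), "fx", "fy", "cx", "cy" (pixels), "k1" (the pictures are not rectified: a ray, as slopes to the right and down, at radius r is drawn at 1 + k1 r^2 times it, then the intrinsics apply), "xyz" and "rotation" of the camera in the world. Camera axes: x right, y down, z forward; pixel columns grow to the right and rows downward; lengths in m; the calibration is good to about 2 mm. A picture is of the moment at which its call begins. There is no depth.
- job_done(): hands the job in; it is judged then, once.
The state is a dict: "time_s": time; "joints": joint angles; "joint_velocities": joint speeds; "joint_efforts": joint torques, N m; "tcp_pos": TCP position; "tcp_rot": TCP orientation; "force": force on the tool from outside, world axes, zero at the start; "torque": the same for the moment, N m; "gripper_width": finger opening in m; "finger_force": force on a finger pad.
Only numpy, scipy, OpenCV 4.12 (cv2) and the standard library are available. Lean on these libraries where they do the work, as an engineer would, in place of code of your own. Each camera call takes 0.05 s, during which the arm holds its last target. There are 200 camera calls.

## Working session

There is one attempt and no reset: what is moved stays moved. The work goes in short steps, Python scripts to look and compute and a tool call to move; the robot and the scene stay as the last step left them, time stands still between calls to the robot, and variables do not carry over. Pictures are saved under pics/ and viewed, at most 10 in all, crops included, and the job is handed in when it is done.

Besides the shell and the picture viewer there is one more tool, called after "Call:" as a command line: name --pt "numbers of a row" for each row, then --argument value for the rest. drive_tool: Moves the arm, as the interface text tells. Its arguments: {"type":"object","properties":{"delta_pos":{"type":"array"},"roll":{"type":"array"},"hand":{"type":"number"},"force":{"type":"number"}},"required":["delta_pos","roll"]}

```bash
mkdir -p pics
cat > h.py <<'E'
from bench import *
import numpy as np, cv2
from scipy.spatial.transform import Rotation as R
def snap(n,f):
    c=capture(n); cv2.imwrite('pics/'+f,c['pixels'][:,:,::-1]); 
    np.save('pics/'+f+'.npy',c,allow_pickle=True); return c
def rotm(c):
    r=np.array(c['rotation']); return r if r.shape==(3,3) else R.from_rotvec(r).as_matrix()
def ray(c,u,v):
    d=np.array([(u-c['cx'])/c['fx'],(v-c['cy'])/c['fy']]); s=d.copy()
    for _ in range(20): s=d/(1+c['k1']*(s@s))
    return np.array(c['xyz']),rotm(c)@np.array([s[0],s[1],1])
def onz(c,u,v,z):
    o,d=ray(c,u,v); return o+d*(z-o[2])/d[2]
def load(f): return np.load('pics/'+f+'.npy',allow_pickle=True).item()
E
python3 - <<'E'
from h import *
for n in('top','side'):
    c=snap(n,n+'0.png'); print(n,c['fx'],c['k1'],c['xyz'],c['rotation'])
print(get_obs())
E
```

```text
top 485.6750048114738 -0.04177095545414829 [ 0.44993558 -0.0624259   1.02929196] [-2.14823075  2.18100018 -0.15152432]
side 478.8805093942835 -0.06812920621731934 [ 0.08228742 -0.84327725  0.71496552] [-2.10072795  0.56077819 -0.32237539]
{'time_s': 0.1, 'joints': array([9.14299825e-01, 1.04645585e-01, 9.65526415e-02, 1.56392851e+00,
       1.43193601e-05, 1.35308901e+00]), 'joint_velocities': array([-0.00098033, -0.00156266,  0.00022758,  0.00119855,  0.00051239,
       -0.00054558]), 'joint_efforts': array([ 5.13288498e-03, -5.58204174e+01,  5.04724610e+01,  1.28691219e-02,
       -3.40261613e-04,  9.00449422e-07]), 'tcp_pos': array([0.25470503, 0.5429143 , 0.23059967]), 'tcp_rot': array([-6.83616568e-01, -3.06576744e+00,  1.73367670e-03]), 'force': array([ 0.43238946, -0.44535026, -0.50054958]), 'torque': array([ 0.02065986,  0.02886783, -0.07460288]), 'finger_force': 0.0, 'gripper_width': 0.08549419649921441}
```

View pics/top0.png

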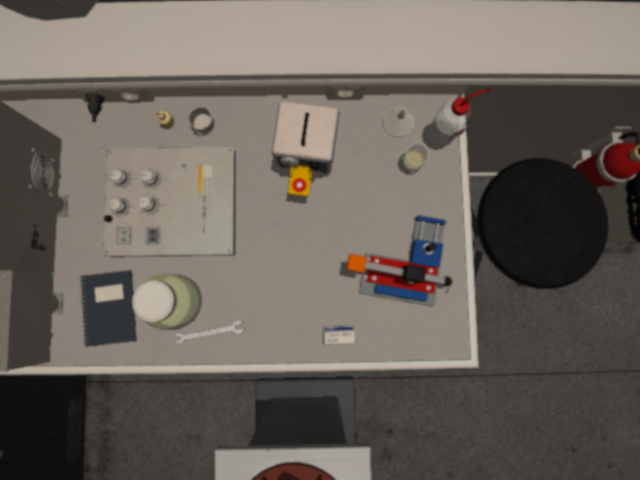

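View pics/side0.png

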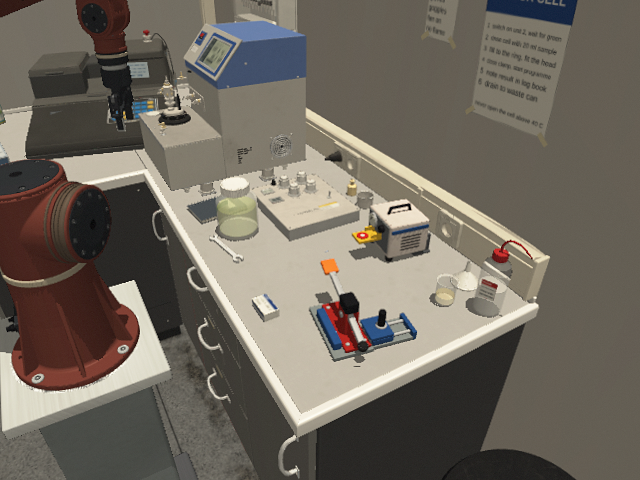

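The top view shows the jack's block at about (415,272), paddle (357,263), saddle (447,282), knob (430,247) and red dot (299,184). In the side view the block is at (348,301), the knob at (382,317) and the dot at (363,236).

```bash
cat > m.py <<'E'
from h import *
def blob(c,box,f):
    x0,y0,x1,y1=box; p=c['pixels'][y0:y1,x0:x1]; h=cv2.cvtColor(p,cv2.COLOR_RGB2HSV).astype(int)
    m=f(h[...,0],h[...,1],h[...,2]).astype(np.uint8)
    n,l,s,ce=cv2.connectedComponentsWithStats(m); 
    i=1+np.argmax(s[1:,4]); return ce[i]+[x0,y0],s[i],(l==i)
E
python3 - <<'E'
from m import *
t=load('top0.png'); s=load('side0.png')
orange=lambda h,S,v:(h>5)&(h<16)&(S>170)&(v>120)
black=lambda h,S,v:(v<55)
red=lambda h,S,v:((h<6)|(h>174))&(S>150)&(v>90)
yel=lambda h,S,v:(h>18)&(h<32)&(S>150)&(v>120)
blue=lambda h,S,v:(h>100)&(h<125)&(S>120)&(v>50)
for nm,c,b,f,z in [('paddle',t,(340,250,370,278),orange,.098),('block',t,(402,260,428,284),black,.095),('saddle',t,(440,272,456,292),black,.045),('knob',t,(422,240,440,256),black,.071),
 ('dot',t,(290,172,310,195),red,.059),('tongue',t,(280,160,320,205),yel,.059),('fixjaw',t,(370,283,432,303),blue,.028),
 ]:
    ce,st,_=blob(c,b,f); print(nm,ce.round(1),st,onz(c,*ce,z).round(4))
for nm,b,f,z in [('paddle',(315,255,345,278),orange,.098),('dot',(350,225,376,246),red,.059),('block',(335,288,362,318),black,.09),('knob',(374,306,390,328),black,.055)]:
    ce,st,_=blob(s,b,f); print('side',nm,ce.round(1),st,onz(s,*ce,z).round(4))
# circulator front lower/upper edge lines, tongue shape
ce,st,m=blob(t,(280,160,320,205),yel)
k,_=cv2.findContours(m.astype(np.uint8),0,2); r=cv2.minAreaRect(k[0]); print(r)
p=t['pixels'][90:320,260:460,::-1]; cv2.imwrite('pics/c1.png',cv2.resize(p[75:,:],None,fx=4,fy=3.8,interpolation=cv2.INTER_CUBIC)[:, :])
cv2.imwrite('pics/c1.png',cv2.resize(np.hstack([t['pixels'][95:210,265:345,::-1],t['pixels'][205:320,340:460,::-1]]),None,fx=4,fy=4,interpolation=cv2.INTER_CUBIC))
E
```

```text
paddle [356.4 263.1] [  7   4  19  19 272] [ 0.5189 -0.1316  0.098 ]
block [413. 274.] [  0   6  23  17 328] [ 0.4964 -0.2408  0.095 ]
saddle [447.3 281.6] [ 4  6  7  8 41] [ 0.4823 -0.32    0.045 ]
knob [429.7 247.3] [ 3  4 10  7 50] [ 0.5502 -0.2809  0.071 ]
dot [299.  184.5] [ 4  7 11 12 74] [ 0.6843 -0.021   0.059 ]
tongue [299.7 179. ] [  8   6  24  30 400] [ 0.6957 -0.0225  0.059 ]
fixjaw [400.6 292.5] [  5   2  52  16 392] [ 0.4622 -0.2264  0.028 ]
side paddle [328.8 265.7] [  6   4  17  16 176] [ 0.5193 -0.1374  0.098 ]
side dot [361.8 235.2] [ 7  8 11  6 37] [ 0.6857 -0.0228  0.059 ]
side block [348.8 303.1] [  5   5  19  21 317] [ 0.496  -0.2536  0.09  ]
side knob [381.5 317.9] [  4   4   8  17 110] [ 0.5523 -0.2908  0.055 ]
((19.585369110107422, 20.231708526611328), (21.31328773498535, 28.8226318359375), 6.340190887451172)
```

View pics/c1.png

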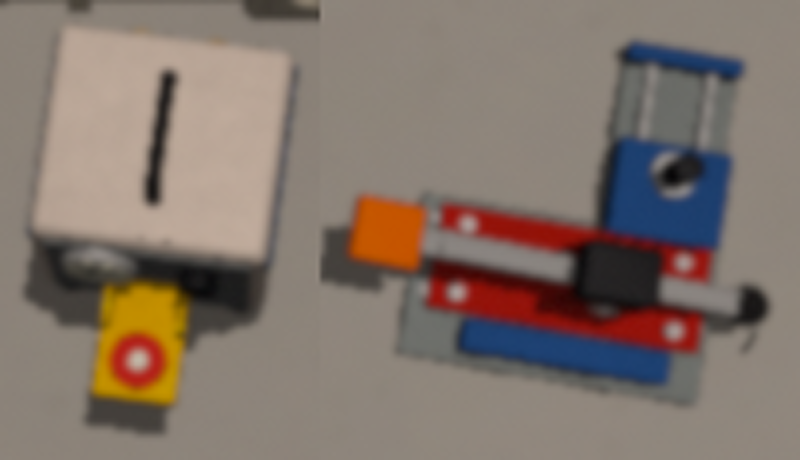

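```bash
cat >> h.py <<'E'
def totool(p,pos=None):
    o=get_obs(); M=R.from_rotvec(o['tcp_rot']).as_matrix(); return (M.T@(np.array(p)-(o['tcp_pos'] if pos is None else pos))*1000).round(1)
def yaw(o=None):
    o=o or get_obs(); M=R.from_rotvec(o['tcp_rot']).as_matrix(); return np.degrees(np.arctan2(M[1,0],M[0,0])),np.degrees(np.arctan2(M[1,1],M[0,1]))
E
python3 - <<'E'
from h import *
t=load('top0.png')
f=lambda u,v,k:(265+u/4,95+v/4) if k==0 else (340+(u-320)/4,205+v/4)
def ang(a,b,k,z):
    A=onz(t,*f(*a,k),z);B=onz(t,*f(*b,k),z);d=B-A;print(A.round(4),B.round(4),np.degrees(np.arctan2(d[1],d[0])).round(2),np.linalg.norm(d).round(4))
ang((152,200),(170,75),0,.128)
ang((32,233),(63,28),0,.108); ang((265,262),(293,53),0,.108); ang((32,233),(265,262),0,.108)
ang((92,393),(105,290),0,.059); ang((92,393),(173,402),0,.059)
print('vise');ang((462,322),(668,352),1,.028);ang((400,352),(697,402),1,.01);ang((630,45),(741,68),1,.022)
ang((427,307),(697,350),1,.018)
E
grep -c . m.py
```

```text
[ 0.7451 -0.0322  0.128 ] [ 0.8077 -0.0415  0.128 ] -8.41 0.0633
[0.7357 0.0272 0.108 ] [0.8407 0.0119 0.108 ] -8.32 0.1062
[ 0.7196 -0.0864  0.108 ] [ 0.8265 -0.1021  0.108 ] -8.37 0.108
[0.7357 0.0272 0.108 ] [ 0.7196 -0.0864  0.108 ] -98.03 0.1148
[0.6663 0.0015 0.059 ] [ 0.7202 -0.0054  0.059 ] -7.34 0.0543
[0.6663 0.0015 0.059 ] [ 0.6611 -0.0396  0.059 ] -97.23 0.0415
vise
[ 0.4773 -0.1751  0.028 ] [ 0.4602 -0.2811  0.028 ] -99.21 0.1073
[ 0.4627 -0.1443  0.01  ] [ 0.4341 -0.2993  0.01  ] -100.49 0.1576
[ 0.6216 -0.2688  0.022 ] [ 0.6086 -0.3273  0.022 ] -102.58 0.0599
[ 0.4857 -0.1582  0.018 ] [ 0.461  -0.2985  0.018 ] -99.97 0.1424
6
```

Call:
drive_tool --pt "0 0 0" --pt "0 0 0" --roll '[-0.12, -0.12]' --hand 0.3 --force 40

```text
time_s: 0.27
tcp_pos: [0.2548, 0.543, 0.2308]
tcp_rot: [-0.304, -3.126, 0.001]
force: [-0.3, 0.4, 0.1]
gripper_width: 0.0638
finger_force: 0.0
```

Call:
drive_tool --pt "-18.75 -31.5 0" --pt "-18.75 -31.5 0" --pt "-18.75 -31.5 0" --pt "-18.75 -31.5 0" --pt "-18.75 -31.5 0" --pt "-18.75 -31.5 0" --pt "-18.75 -31.5 0" --pt "-18.75 -31.5 0" --pt "-18.75 -31.5 0" --pt "-18.75 -31.5 0" --pt "-18.75 -31.5 0" --pt "-18.75 -31.5 0" --roll '[-0.014, 0, 0, 0, 0, 0, 0, 0, 0, 0, 0, 0]'

```text
time_s: 1.27
tcp_pos: [0.4062, 0.1284, 0.2312]
tcp_rot: [0.29, 3.128, 0.0]
force: [-0.1, -0.4, -0.1]
gripper_width: 0.0595
finger_force: 0.0
```

Call:
drive_tool --pt "-18.75 -31.5 0" --pt "-18.75 -31.5 0" --pt "-18.75 -31.5 0" --pt "-18.75 -31.5 0" --pt "-18.75 -31.5 0" --pt "-18.75 -31.5 0" --pt "-18.75 -31.5 0" --pt "-18.75 -31.5 0" --pt "-18.75 -31.5 0" --pt "-18.75 -31.5 0" --pt "-18.75 -31.5 0" --pt "0 0 0" --roll '[0, 0, 0, 0, 0, 0, 0, 0, 0, 0, 0, 0]'

```text
time_s: 2.27
tcp_pos: [0.5456, -0.2537, 0.2283]
tcp_rot: [-0.296, -3.125, -0.001]
force: [1.4, 0.3, 0.3]
gripper_width: 0.0598
finger_force: 0.0
```

Run:
```python
from h import *
print(get_obs()['tcp_pos'],yaw(),get_obs()['gripper_width'],totool([.551,-.285,.1]))
```

```text
[ 0.54558762 -0.25372267  0.22830863] (np.float64(169.17577334533715), np.float64(79.17575900362078)) 0.05979123254380387 [-11.5 -29.7 128.3]
```

Call:
drive_tool --pt "-5.5 -15 20" --pt "-6 -14.7 25" --pt "0 0 30" --pt "0 0 30" --pt "0 0 23" --pt "0 0 0" --roll '[-0.01, 0, 0, 0, 0, 0]'

```text
time_s: 2.77
tcp_pos: [0.5484, -0.2774, 0.097]
tcp_rot: [-0.274, -3.122, -0.008]
force: [-0.5, -0.3, -0.7]
gripper_width: 0.0596
finger_force: 0.0
```

Run:
```python
from h import *
s=snap('side','s1.png');t=snap('top','t1.png')
cv2.imwrite('pics/c2.png',np.hstack([cv2.resize(c['pixels'][y:y+140,x:x+100,::-1],None,fx=4,fy=4) for c,x,y in((s,330,220),(t,380,190))]))
print(get_obs()['tcp_pos'],yaw())
```

```text
[ 0.55067141 -0.27915357  0.10296404] (np.float64(169.98870732183843), np.float64(79.98861671663325))
```

View pics/c2.png

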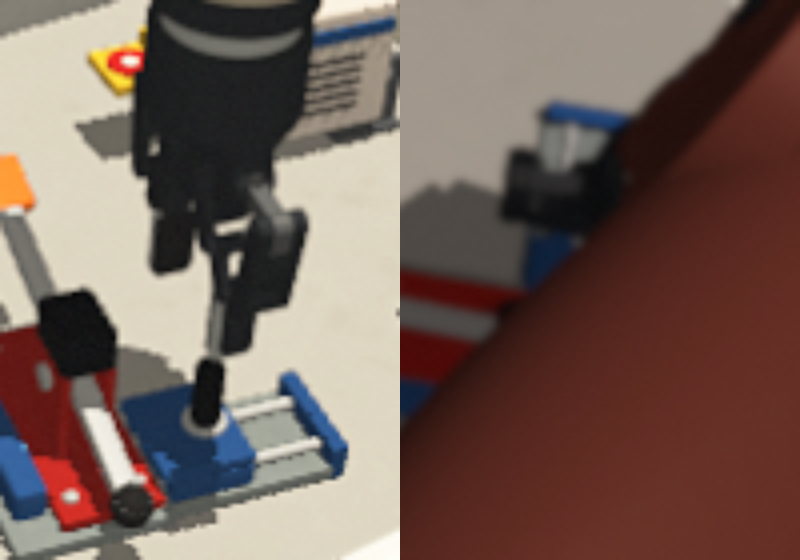

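The side crop shows the knob at about (208,390) just below the open fingers, nearly centred; the arm hides it in the top view. Next I go down 60 mm, 6 mm further to -y, and close.

Call:
drive_tool --pt "-1 -5.5 15" --pt "0 0 20" --pt "0 0 15" --pt "0 0 11" --pt "0 0 0" --pt "0 0 0" --roll '[0, 0, 0, 0, 0, 0]'

```text
time_s: 3.37
tcp_pos: [0.5517, -0.2855, 0.0435]
tcp_rot: [0.274, 3.129, -0.001]
force: [0.1, -0.5, -0.4]
gripper_width: 0.0599
finger_force: 0.0
```

Call:
drive_tool --pt "0 0 0" --pt "0 0 0" --pt "0 0 0" --pt "0 0 0" --pt "0 0 0" --pt "0 0 0" --roll '[0, 0, 0, 0, 0, 0]' --hand 1 --force 40

```text
time_s: 3.87
tcp_pos: [0.5517, -0.2867, 0.0436]
tcp_rot: [0.275, 3.128, -0.004]
force: [-0.8, -5.0, 3.6]
gripper_width: 0.0144
finger_force: 39.4
```

Call:
drive_tool --pt "-5 0 0" --pt "-8 0 0" --pt "-8 0 0" --pt "-8 0 0" --pt "-7 0 0" --pt "-4 0 0" --pt "-2 0 0" --pt "0 0 0" --pt "0 0 0" --roll '[0, 0, 0, 0, 0, 0, 0, 0, 0]'

```text
time_s: 4.62
tcp_pos: [0.5911, -0.2942, 0.0435]
tcp_rot: [-0.276, -3.126, 0.005]
force: [-12.3, -5.3, 9.5]
gripper_width: 0.0145
finger_force: 40.2
```

Call:
drive_tool --pt "0 0 0" --pt "0 0 0" --pt "0 0 0" --pt "0 0 0" --pt "0 0 -20" --pt "0 0 -35" --pt "0 0 -35" --pt "0 0 -20" --pt "0 0 0" --roll '[0, 0, 0, 0, 0, 0, 0, 0, 0]' --hand 0.25

```text
time_s: 5.37
tcp_pos: [0.5949, -0.2939, 0.1585]
tcp_rot: [0.273, 3.123, -0.007]
force: [0.6, -0.4, -0.1]
gripper_width: 0.0642
finger_force: 0.0
```

Call:
drive_tool --pt "0 0 0" --pt "0 0 0" --pt "0 0 0" --pt "0 0 0" --pt "0 0 0" --pt "0 0 0" --pt "0 0 0" --pt "0 0 0" --pt "0 0 0" --pt "0 0 0" --pt "0 0 0" --pt "0 0 0" --roll '[0.12, 0.12, 0.12, 0.12, 0.12, 0.12, 0.12, 0.12, 0.12, 0.12, 0.12, 0.12]' --hand 0.15

```text
time_s: 6.37
tcp_pos: [0.5925, -0.2922, 0.1514]
tcp_rot: [-2.275, -2.165, -0.0]
force: [0.0, 0.1, -0.5]
gripper_width: 0.0726
finger_force: 0.0
```

Run:
```python
from m import *
o=get_obs();print(o['tcp_pos'],yaw(),o['gripper_width'],totool([.4965,-.246,.14]))
t=snap('top','t2.png');s=snap('side','s2.png')
cv2.imwrite('pics/c3.png',np.hstack([cv2.resize(c['pixels'][y:y+140,x:x+100,::-1],None,fx=4,fy=4) for c,x,y in((s,310,240),(t,350,200))]))
```

```text
[ 0.59250179 -0.29215447  0.15137581] (np.float64(87.1548892988289), np.float64(-2.8450807721033375)) 0.07256310447553263 [ 41.3 -98.2  11.5]
```

View pics/c3.png

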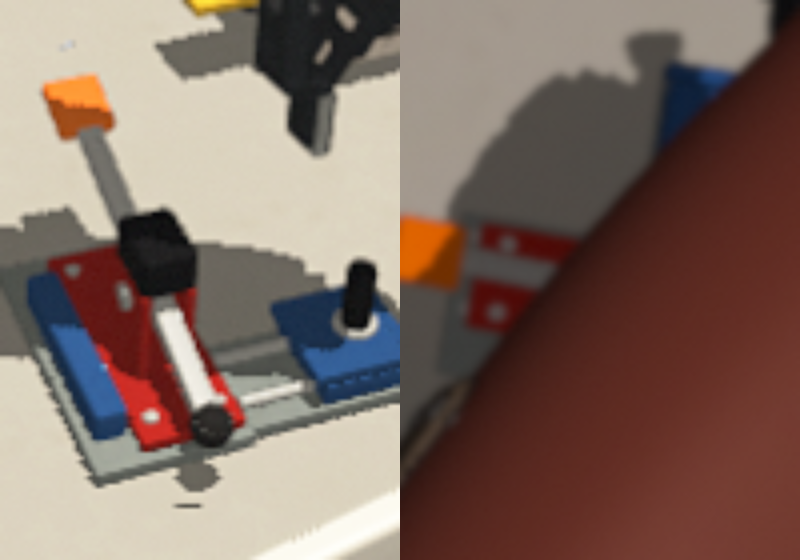

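The side crop shows the jaw fully open, its lip well clear of the jack's foot plate, with the block at about (157,250). Now I move over the block.

Call:
drive_tool --pt "0 0 0" --pt "7 -25.7 0" --pt "7 -25.7 0" --pt "7 -25.7 0" --pt "7 -25.6 0" --pt "0 0 0" --pt "0 0 0" --roll '[0.12, 0.01, 0, 0, 0, 0, 0]' --hand 0

```text
time_s: 7.05
tcp_pos: [0.4955, -0.2469, 0.1521]
tcp_rot: [-2.402, -2.025, -0.0]
force: [0.4, -0.6, 0.5]
gripper_width: 0.0857
finger_force: 0.0
```

Run:
```python
from h import *
o=get_obs();print(o['tcp_pos'],yaw(),o['gripper_width'],totool([.4965,-.246,.06]))
```

```text
[ 0.49552348 -0.24686987  0.15208787] (np.float64(80.24589585629866), np.float64(-9.75410498990883)) 0.08573450411880895 [ 1.   0.8 92.1]
```

Call:
drive_tool --pt "1 1 20" --pt "0 0 25" --pt "0 0 25" --pt "0 0 22" --pt "0 0 0" --roll '[0.008, 0, 0, 0, 0]'

```text
time_s: 7.47
tcp_pos: [0.4958, -0.2451, 0.0555]
tcp_rot: [-2.407, -2.01, 0.001]
force: [-0.5, 0.4, -0.2]
gripper_width: 0.0854
finger_force: 0.0
```

Call:
drive_tool --pt "0 0 0" --pt "0 0 0" --pt "0 0 0" --pt "0 0 0" --pt "0 0 0" --pt "0 0 0" --pt "0 0 0" --pt "0 0 0" --roll '[0, 0, 0, 0, 0, 0, 0, 0]' --hand 1 --force 70

```text
time_s: 8.13
tcp_pos: [0.4984, -0.2474, 0.0619]
tcp_rot: [2.412, 2.009, 0.001]
force: [2.6, -0.3, 6.3]
gripper_width: 0.0292
finger_force: 70.2
```

Call:
drive_tool --pt "0 0 -10" --pt "0 0 -20" --pt "0 0 -25" --pt "0 0 -25" --pt "0 0 -15" --pt "0 0 0" --roll '[0, 0, 0, 0, 0, 0]'

```text
time_s: 8.63
tcp_pos: [0.4985, -0.2476, 0.1592]
tcp_rot: [2.411, 2.007, 0.001]
force: [0.5, 0.1, -4.4]
gripper_width: 0.0292
finger_force: 72.1
```

Call:
drive_tool --pt "0 0 0" --pt "0 0 0" --pt "0 0 0" --pt "0 0 0" --pt "0 0 0" --pt "0 0 0" --pt "0 0 0" --pt "0 0 0" --pt "0 0 0" --pt "0 0 0" --pt "0 0 0" --pt "0 0 0" --roll '[-0.05, -0.1, -0.1, -0.1, -0.1, -0.1, -0.1, -0.1, -0.1, -0.1, -0.1, -0.1]'

```text
time_s: 9.63
tcp_pos: [0.4965, -0.246, 0.1535]
tcp_rot: [-0.924, -3.0, -0.002]
force: [-1.4, 0.1, -5.0]
gripper_width: 0.0288
finger_force: 72.0
```

Call:
drive_tool --pt "0 0 0" --pt "0 0 0" --pt "0 0 0" --pt "0 0 0" --pt "0 0 0" --pt "0 0 0" --pt "0 0 0" --roll '[-0.1, -0.1, -0.1, -0.1, -0.05, 0, 0]'

```text
time_s: 10.22
tcp_pos: [0.4968, -0.2462, 0.154]
tcp_rot: [-0.243, -3.131, -0.002]
force: [-0.7, 0.7, -5.4]
gripper_width: 0.0293
finger_force: 72.0
```

Run:
```python
from h import *
o=get_obs();print(o['tcp_pos'],yaw(),o['gripper_width'],o['force'],o['torque'],totool([.555,-.003,.12]))
```

```text
[ 0.49675977 -0.24616779  0.15400707] (np.float64(171.13552291711716), np.float64(81.1354078629772)) 0.02927037624648514 [-0.70935741  0.71850128 -5.37172163] [-0.0435073  -0.07568153  0.02189633] [-20.1 249.2  34.3]
```

Call:
drive_tool --pt "-2.5 15 0" --pt "-2.5 25 0" --pt "-2.5 31 0" --pt "-2.5 31 0" --pt "-2.5 31 0" --pt "-2.5 31 0" --pt "-2.5 31 5" --pt "-2.5 27 10" --pt "0 17 15" --pt "0 10 15" --pt "0 0 10" --pt "0 0 0" --roll '[-0.012, 0, 0, 0, 0, 0, 0, 0, 0, 0, 0, 0]'

```text
time_s: 11.22
tcp_pos: [0.5504, -0.0022, 0.0973]
tcp_rot: [-0.221, -3.129, -0.001]
force: [-0.4, 0.3, -5.1]
gripper_width: 0.0293
finger_force: 72.0
```

Run:
```python
from m import *
o=get_obs();print(o['tcp_pos'],yaw(),o['force'])
t=snap('top','t3.png');s=snap('side','s3.png')
cv2.imwrite('pics/c4.png',np.hstack([cv2.resize(c['pixels'][y:y+140,x:x+100,::-1],None,fx=4,fy=4) for c,x,y in((s,290,180),(t,260,140))]))
```

```text
[ 0.55040883 -0.00221994  0.09725184] (np.float64(171.91877958995585), np.float64(81.91870947868823)) [-0.44824701  0.29733939 -5.0596243 ]
```

View pics/c4.png

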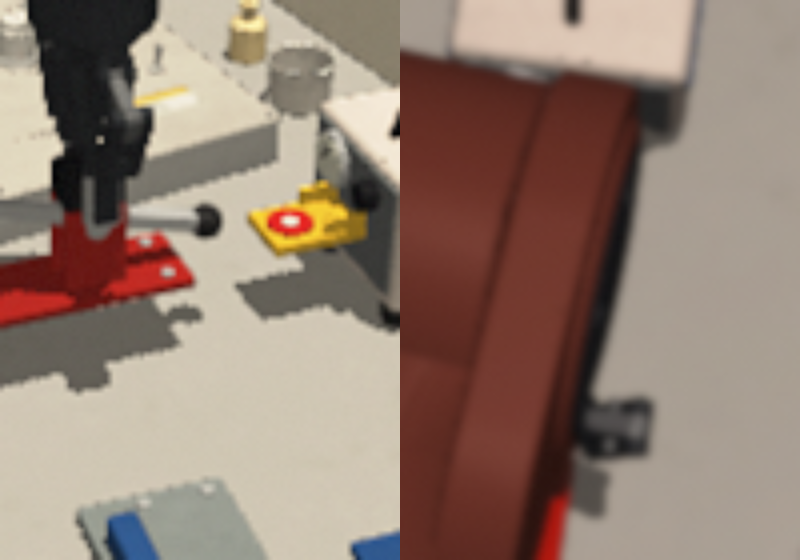

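The side crop shows the jack held level. The saddle ball is at full-picture pixel (341,235) and the dot at (362,235). I'll measure the saddle relative to the dot.

Run:
```python
from m import *
s=load('s3.png');o=get_obs();T=o['tcp_pos']
black=lambda h,S,v:(v<60)
red=lambda h,S,v:((h<6)|(h>174))&(S>150)&(v>90)
c1,st,_=blob(s,(335,226,347,242),black);print(c1,st)
c2,st,_=blob(s,(352,226,376,244),lambda h,S,v:((h<6)|(h>174))&(S>120)&(v>90));print(c2,st)
sad=onz(s,*c1,T[2]-.052+.028); dot=onz(s,*c2,.059); print(sad,dot)
e=np.array([np.cos(np.radians(-8.2)),np.sin(np.radians(-8.2))]);n=np.array([-e[1],e[0]])
print('saddle-TCP fwd,left',(sad-T)[:2]@e,(sad-T)[:2]@n,'dot-saddle',(dot-sad)[:2]@e,(dot-sad)[:2]@n)
# foot plate red bottom visible? plate front edge height
```

```text
[341.5        235.05882353] [ 4  6  6  7 34]
[361.91891892 235.32432432] [ 5  7 11  6 37]
[ 0.62665189 -0.01922681  0.0760634 ] [ 0.6856719  -0.02325041  0.059     ]
saddle-TCP fwd,left 0.07623927271068895 -0.00488370632655859 dot-saddle 0.05899048698118628 0.00443549168344445
```

Call:
drive_tool --pt "0 0 15" --pt "0 0 15" --pt "0 0 8" --pt "0 0 3" --pt "0 0 2" --pt "0 0 0" --pt "0 0 0" --roll '[0, 0, 0, 0, 0, 0, 0]'

```text
time_s: 11.9
tcp_pos: [0.5528, -0.0032, 0.0582]
tcp_rot: [0.222, 3.133, -0.0]
force: [-0.1, 0.7, -5.1]
gripper_width: 0.0291
finger_force: 72.1
```

```bash
cat > q.py <<'E'
from m import *
s=snap('side','s4.png');o=get_obs()
T=np.mean([(capture('side'),get_obs()['tcp_pos'])[1] for _ in range(4)],0);print(T,yaw(),get_obs()['force'])
k=(s['pixels'].max(2)<60)[225:265,320:365]
n,l,st,ce=cv2.connectedComponentsWithStats(k.astype(np.uint8));print([(st[i],(ce[i]+[320,225]).round(1)) for i in range(1,n) if st[i,4]>15])
c2,st,_=blob(s,(352,226,376,244),lambda h,S,v:((h<6)|(h>174))&(S>120)&(v>90))
dot=onz(s,*c2,.059);print('dot',dot)
e=np.array([np.cos(np.radians(-8.2)),np.sin(np.radians(-8.2))]);nn=np.array([-e[1],e[0]])
b=T[2]-.052
for i in range(1,n):
    st_=cv2.connectedComponentsWithStats(k.astype(np.uint8))[2][i]
    if st_[4]>15:
        sad=onz(s,*(ce[i]+[320,225]),b+.028);print(i,sad,'sad-T',(sad-T)[:2]@e,(sad-T)[:2]@nn,'dot-sad',(dot-sad)[:2]@e,(dot-sad)[:2]@nn)
E
python3 q.py
```

```text
[ 0.55271012 -0.00306428  0.05797615] (np.float64(171.93402464047395), np.float64(81.93402502296088)) [-0.06630748  0.67968991 -4.8561026 ]
[(array([ 0,  0,  8, 20, 91], dtype=int32), array([322.6, 232.5])), (array([19, 20,  6,  7, 30], dtype=int32), array([341.8, 248.3]))]
dot [ 0.68565101 -0.02305442  0.059     ]
1 [0.62565595 0.06989944 0.03397615] sad-T 0.06179330852837709 0.08262194764271354 dot-sad 0.07263960151864111 -0.08344649267791722
2 [ 0.6306634  -0.01710056  0.03397615] sad-T 0.07915828365827343 -0.002774376797290141 dot-sad 0.05527462638874479 0.001949831762086466
```

Call:
drive_tool --pt "0 1.3 2" --pt "-8 0 0" --pt "-12 0 0" --pt "-12 0 0" --pt "-12 0 0" --pt "-8 0 0" --pt "-4 0 0" --pt "0 0 0" --pt "0 0 1.5" --pt "0 0 1" --pt "0 0 0" --roll '[0, 0, 0, 0, 0, 0, 0, 0, 0, 0, 0]'

```text
time_s: 13.07
tcp_pos: [0.6073, -0.0093, 0.0524]
tcp_rot: [-0.221, -3.133, -0.0]
force: [0.0, -0.4, -5.5]
gripper_width: 0.0292
finger_force: 72.1
```

Call:
drive_tool --pt "0 0 1" --pt "0 0 0" --pt "0 0 0" --roll '[0, 0, 0]'

```text
time_s: 13.32
tcp_pos: [0.6078, -0.0094, 0.0519]
tcp_rot: [0.221, 3.134, 0.0]
force: [-1.1, 0.2, -4.2]
gripper_width: 0.0294
finger_force: 72.3
```

Call:
drive_tool --pt "0 0 1" --pt "0 0 0" --pt "0 0 0" --roll '[0, 0, 0]'

```text
time_s: 13.57
tcp_pos: [0.6079, -0.0094, 0.0519]
tcp_rot: [0.221, 3.134, -0.0]
force: [-5.0, 1.1, 5.6]
gripper_width: 0.0289
finger_force: 73.3
```

Run:
```python
from m import *
s=snap('side','s5.png');T=get_obs();print(T['force'],T['tcp_pos'],yaw(),totool([.685-.0762,-.0215+.011,T['tcp_pos'][2]]))
cv2.imwrite('pics/c5.png',cv2.resize(s['pixels'][190:290,280:400,::-1],None,fx=5,fy=5,interpolation=cv2.INTER_CUBIC))
```

```text
[-5.79520596  1.35192386  5.16591193] [ 0.60786165 -0.00943123  0.05190438] (np.float64(171.9378082856022), np.float64(81.93780775558442)) [-1.1 -0.9  0. ]
```

View pics/c5.png

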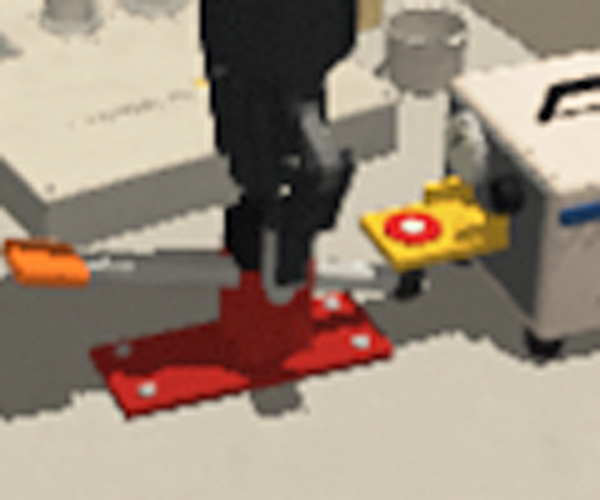

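The side crop shows the jack standing on the worktop, its black saddle at about (405,283) below the tongue and the dot at (413,228), with a small gap and all feet down. I release, rise and move over the paddle.

Call:
drive_tool --pt "0 0 -0.5" --pt "0 0 0" --pt "0 0 0" --pt "0 0 0" --pt "0 0 0" --pt "0 0 -10" --pt "0 0 -25" --pt "0 0 -30" --pt "0 0 -30" --pt "0 0 -15" --pt "0 0 0" --roll '[0, 0, 0, 0, 0, 0, 0, 0, 0, 0, 0]' --hand 0.3

```text
time_s: 14.53
tcp_pos: [0.6102, -0.01, 0.167]
tcp_rot: [0.22, 3.127, -0.002]
force: [1.0, -0.4, 0.7]
gripper_width: 0.0599
finger_force: 0.0
```

Call:
drive_tool --pt "15 0 0" --pt "25 0 0" --pt "30 0 0" --pt "28 0 0" --pt "14 0 0" --pt "0 0 0" --pt "0 0 0" --roll '[0, 0, 0, 0, 0, 0, 0]' --hand 1

```text
time_s: 15.12
tcp_pos: [0.4969, 0.0062, 0.1614]
tcp_rot: [0.221, 3.133, -0.0]
force: [-0.6, -0.3, 0.3]
gripper_width: 0.0001
finger_force: 0.0
```

Run:
```python
from m import *
s=snap('side','s6.png');t=snap('top','t6.png');T=get_obs();print(T['force'],T['tcp_pos'],yaw(),T['gripper_width'])
cv2.imwrite('pics/c6.png',np.hstack([cv2.resize(c['pixels'][y:y+120,x:x+100,::-1],None,fx=4,fy=4,interpolation=cv2.INTER_CUBIC) for c,x,y in((s,280,170),(t,250,140))]))
orange=lambda h,S,v:(h>5)&(h<16)&(S>170)&(v>100)
ce,st,_=blob(s,(265,215,310,265),orange);p=onz(s,*ce,.088);print('paddle',ce,st,p,totool([p[0],p[1],.1]))
o=np.array(s['xyz']);M=rotm(s)
for P in ([.685,-.0225,.059],[.685,-.0225,.028]):
    q=M.T@(np.array(P)-o);q=q[:2]/q[2];q=q*(1+s['k1']*(q@q));print(q*[s['fx'],s['fy']]+[s['cx'],s['cy']])
```

```text
[ 0.00536691 -0.01772604  0.27226498] [0.4976499  0.00598721 0.16131839] (np.float64(171.92295035464863), np.float64(81.92295178372133)) -0.00013409102712610328
paddle [288.52136752 242.18803419] [ 16  23  17   9 117] [ 4.91120065e-01 -3.45809979e-04  8.80000000e-02] [ 5.6 -7.2 61.3]
[361.53131267 235.252817  ]
[360.81570883 245.41502112]
```

View pics/c6.png

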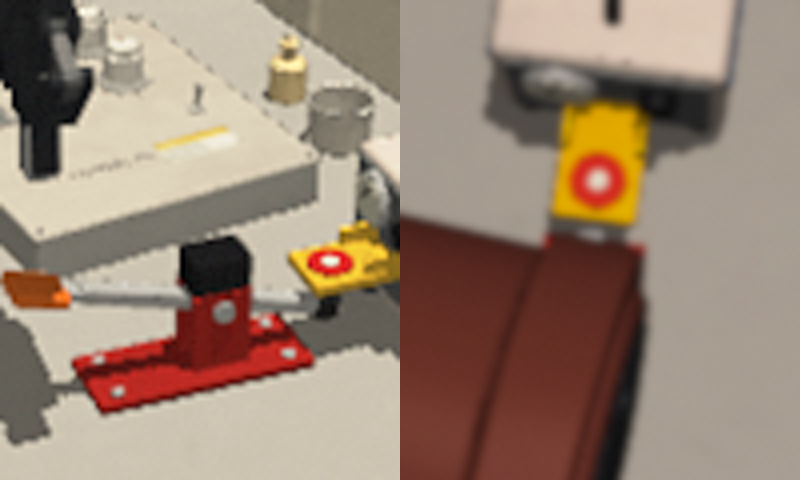

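The side crop shows the jack standing free, saddle at crop (325,305) against (323,302) predicted for straight under the dot, so it is within about 1 mm. The paddle lies below the fingers, matching the geometry. Pressing now.

Call:
drive_tool --pt "1.5 0 20" --pt "0 0 25" --pt "0 0 15" --pt "0 0 8" --pt "0.5 0 5" --pt "1 0 5" --pt "1 0 5" --pt "0 0 0" --roll '[0, 0, 0, 0, 0, 0, 0, 0]' --force 60

```text
time_s: 15.88
tcp_pos: [0.4932, 0.0067, 0.0781]
tcp_rot: [0.221, 3.134, 0.0]
force: [1.3, -1.0, 0.9]
gripper_width: -0.0001
finger_force: 0.6
```

Call:
drive_tool --pt "1 0 4" --pt "1 0 4" --pt "0.5 0 4" --pt "0.5 0 4" --pt "0 0 4" --pt "0 0 3" --pt "0 0 0" --pt "0 0 0" --roll '[0, 0, 0, 0, 0, 0, 0, 0]'

```text
time_s: 16.55
tcp_pos: [0.4903, 0.0071, 0.0554]
tcp_rot: [0.221, 3.133, -0.0]
force: [0.9, -0.5, 3.9]
gripper_width: -0.0003
finger_force: 2.2
```

Call:
drive_tool --pt "0 0 4" --pt "0 0 4" --pt "0 0 4" --pt "-0.5 0 3" --pt "-0.5 0 3" --pt "0 0 2" --pt "0 0 0" --pt "0 0 0" --roll '[0, 0, 0, 0, 0, 0, 0, 0]'

```text
time_s: 17.22
tcp_pos: [0.4911, 0.007, 0.0354]
tcp_rot: [-0.221, -3.134, 0.0]
force: [0.9, 0.4, 5.0]
gripper_width: -0.0002
finger_force: 2.2
```

Run:
```python
from m import *
s=snap('side','s7.png');t=snap('top','t7.png');T=get_obs();print(T['force'],T['tcp_pos'],yaw(),T['gripper_width'])
cv2.imwrite('pics/c7.png',cv2.resize(s['pixels'][180:300,270:440,::-1],None,fx=4.6,fy=4.6,interpolation=cv2.INTER_CUBIC))
```

```text
[ 0.97934112 -0.72625634  4.59827641] [0.49109364 0.00698049 0.03547907] (np.float64(171.92983584664853), np.float64(81.92983562919844)) -0.0001801999325314561
```

View pics/c7.png

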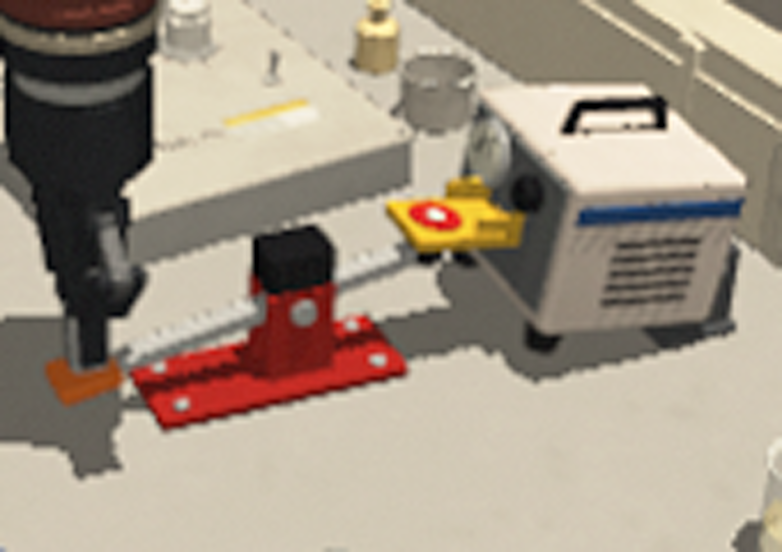

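The side crop shows the circulator tilted up, its front foot at about (543,338) clear of its shadow. The dot has risen 8.6 px, roughly 26 mm, which puts the feet at about 16 mm. The closed fingers hold the paddle down with 5 N, so I hand in.

```bash
python3 -c "
from bench import *
print(job_done())"
```

```text
the job is handed in; nothing more can be done
None
```

The job is handed in after about 17 s of robot time: the vise jaw is fully open and the jack stands with its saddle within about 1 mm of straight under the red dot. I estimate the circulator's front feet are about 16 mm clear (from the side camera), with the closed fingers still holding the paddle down at 5 N; nothing else was touched, and no verdict was shown.

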